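# Slide the amber bottle and the first aid box to their marked places on the cabinet shelf

### The job

The glass centre shelf of the mirrored cabinet is down on the vanity top to be set in order. Slide the amber bottle along it out of the first aid box's rectangle until it stands inside its own round mark, then slide the first aid box lengthwise until it lies square inside the empty rectangle. Keep both on the glass all the way, neither lifted nor tipped, with the measuring cup still riding on the bottle's cap; do not shove the box against the bottle, and leave the tweezers, thermometer case and soap dish where they are.

Things in the scene. Friction and masses are not known exactly. Their poses are not given: they have to be found in the camera images.
- shelf: Fixed frosted-glass shelf board, 160 mm (x) by 470 mm (y, its length), 8 mm thick, lying on four rubber bumpers on the vanity top: its upper face is 20 mm above the vanity top. Origin at the centre, at the vanity top's height; x points from its front edge (robot side) to its back edge, y along its length. It may be turned up to about 0.15 rad.
- ring_mark: The bottle's place: a thin blue circle printed flush on the glass near one end of the shelf (left or right), inner diameter 80 mm, line 3 mm. Nothing to feel. Origin at its centre on the glass.
- box_mark: The first aid box's place: a thin blue rectangle with cut corners printed flush on the glass near the middle of the shelf, inside 104 mm (x, across the shelf) by 134 mm (y, along the shelf), line 3 mm. Origin at its centre on the glass, axes parallel to the shelf's.
- bottle: Loose amber glass bottle with paper label and black cap, about 0.24 kg: round body 60 mm diameter, straight-sided up to 52 mm, shoulder to 68 mm, neck 25 to 28 mm diameter, cap 31 mm diameter from 80 to 100 mm. Starts inside the rectangle. Origin at the centre of its underside, z up its axis. Friction on the glass is about 0.6: pushed higher than some 40 mm above the glass it tips, lower down it slides.
- cup: White plastic measuring cup, 45 mm rim diameter, 34 mm tall, 12 g, upside down and loose over the bottle's cap; its top is 103 mm above the bottle's underside. Origin at the centre of its (lower) rim, which is 69 mm above the bottle's underside when seated.
- aid_box: Loose closed first aid box, white base and green lid with a white cross, about 0.28 kg: 80 mm (x) by 110 mm (y, its length) by 40 mm tall, with a latch standing 5 mm proud of the middle of its -x face (towards the robot). Starts near the end of the shelf opposite to the round mark, turned up to about 0.15 rad from the shelf. Too wide for most grippers. Origin at the centre of its underside.
- tweezers: Loose chrome tweezers, 98 mm long (y), 15 mm wide, 8 mm tall, lying along the back strip of the shelf, 25 g. Origin at the centre of the underside. Leave alone.
- thermo_case: Loose light blue thermometer case with a spring clip on top, 130 mm long (y), 20 mm wide, 20 mm tall, lying along the back strip of the shelf, 35 g. Origin at the centre of the underside. Leave alone.
- soap_dish: Loose round white soap dish with a bar of soap, 104 mm across, 30 mm tall, on the vanity top to the right of the shelf. Origin at the centre of the underside. Leave alone.
There are look-alikes about, which are no part of the job. What is meant by the bottle is not purple, and is the smaller of those in its own colour.

How it is judged (in metres and radians):
On the way, in this order (a step that is already met when the one before it is completed fails the run):
1. the bottle stands inside its round mark, cup on its cap (horizontal distance between bottle and ring_mark below 0.012 m and z of bottle in the frame of shelf between 0.017 and 0.023 m and angle between bottle's own z axis and vertical below 0.05 rad and z of cup in the frame of bottle between 0.064 and 0.074 m and linear speed of bottle below 0.01 m/s), for 0.2 s.
2. then the first aid box lies square inside its rectangle (x of aid_box in the frame of box_mark between -0.014 and 0.014 m and y of aid_box in the frame of box_mark between -0.014 and 0.014 m and angle between the y axis of aid_box and the y axis of box_mark, either way round below 0.15 rad and z of aid_box in the frame of shelf between 0.017 and 0.023 m and angle between aid_box's own z axis and vertical below 0.05 rad and linear speed of aid_box below 0.01 m/s), for 0.2 s.
At the end, for the whole second after the job is handed in: The bottle stands upright on the glass inside the round mark (centres within 12 mm) with the cup still over its cap; the first aid box lies flat on the glass inside the rectangle (centre within 14 mm lengthwise and across, turned less than 0.15 rad); everything released and at rest (all of step 1 and all of step 2 and linear speed of cup below 0.01 m/s); the robot touches nothing.
It fails at once if the bottle was lifted off the glass or tipped (z of bottle in the frame of shelf above 0.028 m or z of bottle in the frame of shelf below 0.012 m or angle between bottle's own z axis and vertical above 0.25 rad).
It fails at once if the first aid box was lifted, tipped or pushed off the glass (z of aid_box in the frame of shelf above 0.027 m or z of aid_box in the frame of shelf below 0.012 m or angle between aid_box's own z axis and vertical above 0.2 rad).
It fails at once if the measuring cup came off the bottle's cap (z of cup in the frame of bottle above 0.085 m or z of cup in the frame of bottle below 0.055 m or angle between cup's own z axis and vertical above 0.5 rad).
It fails at once if the box was shoved against the bottle (contact force between aid_box and bottle above 0.5 N).
It fails at once if the tweezers, thermometer case or soap dish were disturbed (more than 15 mm) (distance of any of tweezers, thermo_case, soap_dish from where it was at the start of the episode above 0.015 m).
It also fails if it takes over 58 s, if anything falls off the work surface, if the arm or the gripper's body presses on something with over 40 N, if the wrist force passes 120 N, or if a joint passes its speed limit or range.

### The arm

A 6-joint arm with a two-finger parallel gripper is mounted at the origin on the work surface. World frame = base frame: x ahead of the robot, y to its left, z up, the work surface at z = 0. Lengths are in mm, angles in rad, forces in N, time in s.
With the tool pointing down it reaches from about 350 to 775 mm from the base axis. Payload 7.3 kg.
Tool frame: the origin (TCP) lies on the centre line of the jaws, within the pads' length; the fingertips stand 22 mm ahead of it and the grasp point (between the pads) lies 3 mm ahead of it; z points along the fingers, y is the direction in which the jaws open and shut (so a half turn about z gives the same grasp; the last joint's range is limited). The gripper opens to 92 mm and grips with 3 to 60 N. Pads are 19 mm wide; open, the fingers measure 130 mm over their backs; the gripper's body (75 mm by 190 mm) begins 47 mm behind the grasp point.
Start: joints at [-1.284, 0.342, 1.524, -0, 1.275, -0.146], TCP at [220.217, -476.604, 210.841] pointing down, gripper open.
Joint ranges: [-2.53, 2.53], [-0.77, 2.02], [0.04, 2.7], [-1, 4.14], [0.28, 2.66], [-3.11, 3.11]. Speed limits (rad/s): [2.57, 2.57, 3.14, 3.14, 3.14, 3.14].

### API

Orientations are given as [roll, pitch, yaw] about the fixed x, y, z axes, in that order (R = Rz(yaw) Ry(pitch) Rx(roll)).
In Python, from plant import get_obs, capture, bot, spot_in gives the robot as it stands.
- The arm moves only by the shell command python3 -m handwheel 'ROWS' [OPENING]. ROWS is JSON, a list of rows, each a list of 2 entries, a list of its own where there are three numbers: the shift along the world's x, y, z in mm, then the turn, a rotation vector about the world's x, y, z in rad. In form: [[[x, y, z], [wx, wy, wz]], ...]. A call has 1 to 12 rows; each row shifts and turns the commanded pose from where the row before left it; what a row does not reach is not made up. A row lasts 1/8 s, in which the tool goes at most 62.5 mm and 10.7 degrees, less where a joint would pass 70% of its speed; a pose out of reach is approached as far as the arm can. A call is refused whole if a number of a shift passes 62.5 or a number of a turn 0.188, either way. A call with a gripper value outside its range is refused whole. OPENING is the closure, from 0 (fully open) to 1 (shut), set as the call begins (- or left out, the last holds). The fingers move at their own pace and stop on an object; the grip force is fixed at half the most. Time passes only in rows, so rows that do not move let the fingers close. It gives the time, the measured TCP pose, the force and the opening at its end, in the units of the state.
- get_obs(): the state, without advancing time (a new reading comes with each control period).
- capture(name): name is "scene" or "top" or "wrist"; returns a dict with "img" (384x512x3 uint8, red, green, blue), "fx", "fy", "cx", "cy" (pixels), "cam_to_world" (4x4, takes a point from camera to world coordinates). Camera axes: x right, y up, looking along -z (the intrinsics and any distortion apply to the point x, -y, -z); pixel columns grow to the right and rows downward; lengths in mm; the calibration is good to about 2 mm. A picture is of the moment at which its call begins. There is no depth.
- bot.close_job(): hands the job in, once; it reports no verdict.
Trained networks look in the newest picture that a camera, given by its name, has taken for a name from the list of things; names that differ only in an ending like _2 or _b are one class to them, and where a whole thing is asked for, a point or a joint stands for the part that bears it (a point fixed in the world has none). Each returns a list of dicts, best first, with "score" (0 to 1); they miss things now and then, are a little off and sometimes report something else, mostly with a low value. They report only what shows in the picture. A call takes as long as a camera call. They do not tell look-alikes from the thing itself.
- spot_in(thing, camera): "xyz" ([x, y, z] in mm, in the coordinates of the camera as it stood for that picture, good to about 4 mm: the middle of the surface that is visible of it).
The state is a dict: "time": time; "joint_positions": joint angles; "dq": joint speeds; "tau": joint torques, N m; "tool_pos": TCP position; "tcp_rot": TCP orientation; "contact_force": force on the tool from outside, world axes, zero at the start; "moment": the same for the moment, N m; "grip_width": finger opening in mm.
Only numpy, scipy, OpenCV 4.12 (cv2) and the standard library are available. Lean on these libraries where they do the work, as an engineer would, in place of code of your own. Each camera call takes 0.05 s, during which the arm holds its last target. There are 200 camera calls.

## Working session

There is one attempt and no reset: what is moved stays moved. The work goes in short steps, Python scripts to look and compute and a shell command to move; the robot and the scene stay as the last step left them, time stands still between calls to the robot, and variables do not carry over. Pictures are saved under pics/ and viewed, about 8 in all and at most 12, crops included, and the job is handed in when it is done.

```bash
mkdir -p pics; ls
cat > h.py <<'E'
import numpy as np, cv2
from plant import get_obs, capture, bot, spot_in
def ray(c,u,v,z):
    M=np.array(c["cam_to_world"]);d=M[:3,:3]@np.array([(u-c["cx"])/c["fx"],-(v-c["cy"])/c["fy"],-1]);o=M[:3,3]
    return o+d*(z-o[2])/d[2]
def proj(c,p):
    M=np.array(c["cam_to_world"]);q=M[:3,:3].T@(np.array(p)-M[:3,3])
    return c["cx"]+c["fx"]*q[0]/-q[2], c["cy"]-c["fy"]*q[1]/-q[2]
def spots(c,cam,names):
    M=np.array(c["cam_to_world"])
    for n in names:
        for r in spot_in(n,cam):
            w=M[:3,:3]@np.array(r["xyz"])+M[:3,3]
            print(cam,n,round(r["score"],2),w.round(0),np.round(proj(c,w)))
def save(img,f,s=1): cv2.imwrite("pics/"+f,cv2.resize(img[...,::-1],None,fx=s,fy=s,interpolation=cv2.INTER_CUBIC))
E
python3 - <<'E'
from h import *
N=["shelf","ring_mark","box_mark","bottle","cup","aid_box","tweezers","thermo_case","soap_dish"]
for cam in ["top","scene"]:
    c=capture(cam); print({k:np.round(v,3).tolist() for k,v in c.items() if k!="img"}); spots(c,cam,N)
    save(c["img"],cam+"0.png",1.5)
print(get_obs())
E
```

```text
pics
{'fx': 401.253, 'fy': 401.253, 'cx': 251.06, 'cy': 191.716, 'cam_to_world': [[-0.027, 0.996, -0.08, 440.473], [-0.999, -0.028, -0.018, -158.864], [-0.02, 0.08, 0.997, 968.699], [0.0, 0.0, 0.0, 1.0]]}
top shelf 0.85 [561. -41.  18.] [208. 174.]
top box_mark 0.76 [547.  12.  19.] [186. 181.]
top bottle 0.92 [404. 123.  57.] [135. 243.]
top bottle 0.81 [526.  -9.  74.] [191. 188.]
top bottle 0.7 [385.  -4.  86.] [189. 251.]
top cup 0.62 [538.   3. 125.] [182. 180.]
top aid_box 0.95 [542. 161.  62.] [118. 183.]
top tweezers 0.42 [623.  98.  25.] [150. 150.]
top thermo_case 0.7 [ 623. -118.   31.] [240. 147.]
top soap_dish 0.83 [ 585. -485.   16.] [395. 159.]
{'fx': 458.293, 'fy': 458.293, 'cx': 253.279, 'cy': 195.535, 'cam_to_world': [[0.134, -0.743, 0.656, 1234.247], [0.991, 0.11, -0.078, -229.924], [-0.014, 0.661, 0.75, 914.101], [0.0, 0.0, 0.0, 1.0]]}
scene shelf 0.61 [578. -47.  16.] [297. 231.]
scene shelf 0.23 [ 626. -115.   33.] [272. 246.]
scene box_mark 0.73 [559.  -1.  63.] [315. 210.]
scene bottle 0.8 [563.  -2.  64.] [315. 212.]
scene bottle 0.65 [419. 127.  55.] [351. 1
[... 307 characters left out ...]
 0.82 [ 594. -485.   15.] [115. 258.]
{'time': 1.0, 'joint_positions': array([-1.28401934e+00,  3.41988708e-01,  1.52409736e+00, -3.75334105e-05,
        1.27537560e+00, -1.45973233e-01]), 'dq': array([-0.00023507, -0.0006884 , -0.00108697, -0.0018722 , -0.00035826,
       -0.00189602]), 'tau': array([ 1.76666986e-04, -4.31132913e+01, -2.44479382e+01,  7.19696679e-02,
        4.82371298e-02,  7.71545984e-06]), 'tool_pos': array([ 220.1987684 , -476.62043732,  210.84729813]), 'tcp_rot': array([3.14146829e+00, 5.45792525e-05, 4.32761140e-01]), 'contact_force': array([-0.1172932 , -0.16864404,  0.08406435]), 'moment': array([0.00070181, 0.03149493, 0.0072402 ]), 'grip_width': 92.04173533251262}
```

View pics/top0.png

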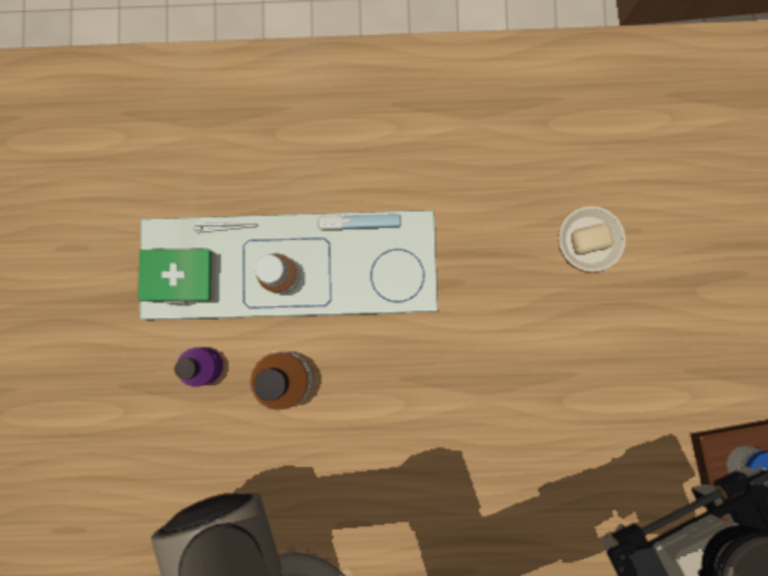

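View pics/scene0.png

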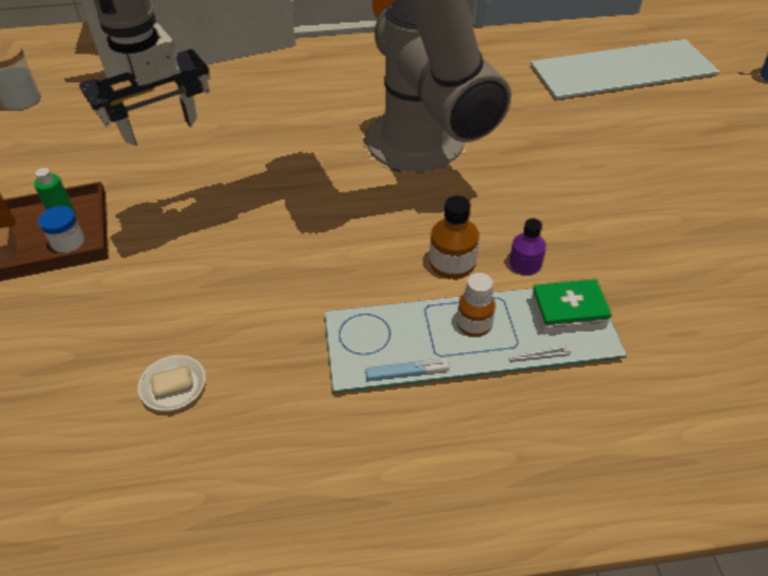

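The look-alikes are:
- the purple bottle at top (200,366) / scene (527,250)
- the large amber bottle at top (282,380) / scene (455,240)
- the small amber bottle with the cup at top (275,272) / scene (477,310)

I choose the small amber one on the shelf. The other shelf board, at scene (625,68), is also a decoy. Next I'll measure accurately and check with a close crop.

```bash
cat >> h.py <<'E'
def comps(mask,minA=15):
    n,L,S,C=cv2.connectedComponentsWithStats(mask.astype(np.uint8),connectivity=8)
    return [(S[i],C[i],np.argwhere(L==i)[:,::-1].astype(np.float32)) for i in range(1,n) if S[i][4]>=minA]
def onplane(c,P,z): return np.array([ray(c,u,v,z)[:2] for u,v in P],np.float32)
def rect(P):
    (a,b),(w,h),t=cv2.minAreaRect(P)
    if w>h: t-=90; w,h=h,w   # long side along y: yaw = t
    t=(t+90)%180-90
    return np.round([a,b,w,h,np.radians(t)],3)
E
python3 - <<'E'
from h import *
for cam in ["top","scene"]:
    c=capture(cam); im=c["img"].astype(int); H=cv2.cvtColor(c["img"],cv2.COLOR_RGB2HSV).astype(int)
    h,s,v=H[...,0],H[...,1],H[...,2]
    for nm,m,z in [("green",(h>50)&(h<75)&(s>150),60),("blue",(im[...,2]-im[...,0]>12)&(h>100)&(h<130),20),("white",(s<25)&(v>190),123),("amber",(h<14)&(s>170),60)]:
        for S,C,P in comps(m,25):
            W=onplane(c,P,z)
            if 300<W[:,0].mean()<680 and -250<W[:,1].mean()<260: print(cam,nm,S,C.round(1),"mean",W.mean(0).round(1),"rect",rect(W),"circ",np.round(cv2.minEnclosingCircle(W)[0],1),np.round(cv2.minEnclosingCircle(W)[1],1))
    if cam=="top": save(im[130:220,80:300].astype(np.uint8),"crop_top.png",3.6)
    else: save(im[170:270,210:420].astype(np.uint8),"crop_scene.png",3.6)
E
```

```text
top white [  94  141  197   71 6145] [199.7 173.7] mean [550.4 -35.1] rect [545.791 -17.083 141.043 416.046  -0.   ] circ [543.4 -17.1] 218.3
top white [ 164  160   55   44 1775] [191.1 180.9] mean [535.2 -16.8] rect [ 5.34071e+02 -1.66700e+01  9.12990e+01  1.15348e+02 -1.00000e-02] circ [533.9 -15.7] 69.9
top white [249 168  32  32 824] [264.5 183.4] mean [ 525.5 -172.6] rect [ 525.255 -172.59    65.65    65.954    1.543] circ [ 525.4 -172.6] 34.5
top white [109 176  13  14  80] [115.  182.6] mean [536.3 146.1] rect [536.514 146.001  22.444  23.11   -0.801] circ [536.5 146. ] 14.2
top amber [168 236  36  36 591] [189.8 252.2] mean [380.9  -0.9] rect [ 3.78369e+02  8.87600e+00  7.82370e+01  7.91470e+01 -1.70000e-02] circ [377.7   8.2] 41.1
scene green [ 356  186   51   30 1023] [380.5 201. ] mean [550.3 164. ] rect [ 5.48841e+02  1.65104e+02  8.37900e+01  1.09385e+02 -1.90000e-02] circ [547.8 164.7] 66.3
scene blue [226 210  18  27  44] [231.7 224.7] mean [ 539.  -202.5] rect [ 536.525 -198.806   36.494   83.573   -1.537] circ [ 536.  -183.1] 41.9
scene blue [246 210  15  26  38] [254.5 223. ] mean [ 541.9 -146.1] rect [ 540.151 -148.44    32.174   78.609    1.382] circ [ 537.6 -161.8] 39.4
scene blue [287 223  28  15  38] [297.2 233.6] mean [589.2 -48.5] rect [588.701 -47.609  30.53   73.421  -0.668] circ [576.7 -38.2] 36.7
```

View pics/crop_top.png

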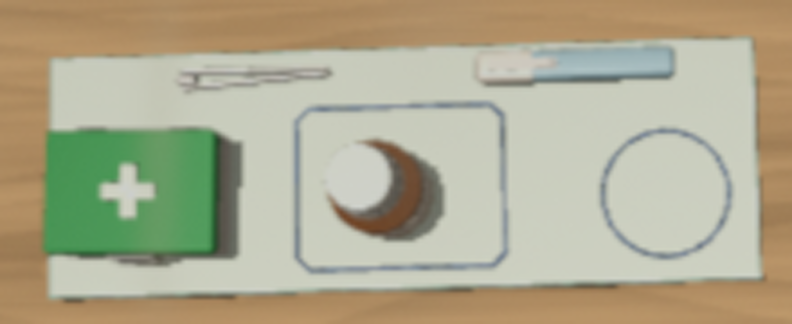

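The crop shows the following:
- **Bottle:** the amber one with the white cup, cup top at (360,177), inside the rectangle with centre ≈(401,187).
- **Ring:** at ≈(666,193).
- **Box:** green lid at (131,190).
- **Latch:** on the lower side, towards the robot.

Now I'll convert these to world positions.

Run:
```python
from h import *
c=capture("top")
f=lambda u,v,z: ray(c,(u+.5)/3.6+80-.5,(v+.5)/3.6+130-.5,z)[:2].round(1)
print("ring",f(666,193,20),"ring via inner",ray(c,264.5,183.4,20).round(1))
print("shelf corners",[f(*p,20).tolist() for p in [(50,59),(753,38),(762,279),(50,299)]])
R=np.array([f(*p,20) for p in [(296,107),(503,103),(507,265),(297,271)]]);print("rect",R.tolist(),R.mean(0))
print("cup top",f(360,177,123))
B=np.array([f(*p,60) for p in [(47,130),(215,129),(217,250),(44,253)]]);print("box",B.tolist(),B.mean(0))
s=capture("scene"); im=s["img"]; h=cv2.cvtColor(im,cv2.COLOR_RGB2HSV).astype(int)
m=(h[...,1]<40)&(h[...,2]>215); 
for S,C,P in comps(m,30): print(S,C.round(1))
# overlay guesses on scene crop
def circ(ctr,r,z,col,c,o):
    for a in np.linspace(0,6.28,60):
        u,v=proj(c,[ctr[0]+r*np.cos(a),ctr[1]+r*np.sin(a),z]); cv2.circle(o,(int(4*u),int(4*v)),1,col,-1)
cup=f(360,177,123); ring=ray(c,264.5,183.4,20)
for cc,n in((s,"scene"),(c,"top")):
    o=cv2.resize(cc["img"],None,fx=4,fy=4)
    circ(cup,20,123,(255,0,0),cc,o);circ(cup,30,20,(255,255,0),cc,o);circ(ring,41.5,20,(255,0,0),cc,o)
    for k in (0,1,2,3):
        for Q,z in ((R,20),(B,60)):
            a,b=[tuple(int(4*t) for t in proj(cc,[*Q[i],z])) for i in (k,(k+1)%4)]; cv2.line(o,a,b,(255,0,255),1)
    o=o[640:1080,860:1660] if n=="scene" else o[520:880,360:1160]
    cv2.imwrite("pics/ov_%s.png"%n,o[...,::-1])
```

```text
ring [ 536.  -174.6] ring via inner [ 535.7 -174.3   20. ]
shelf corners [[638.2, 235.3], [637.8, -235.4], [477.6, -235.8], [477.4, 234.6]]
rect [[600.7, 70.0], [599.2, -68.2], [491.5, -68.6], [491.4, 70.3]] [545.7     0.875]
cup top [540.4   7.5]
box [[583.9, 220.4], [581.4, 112.4], [504.0, 111.4], [505.2, 222.0]] [543.625 166.55 ]
```

View pics/ov_scene.png

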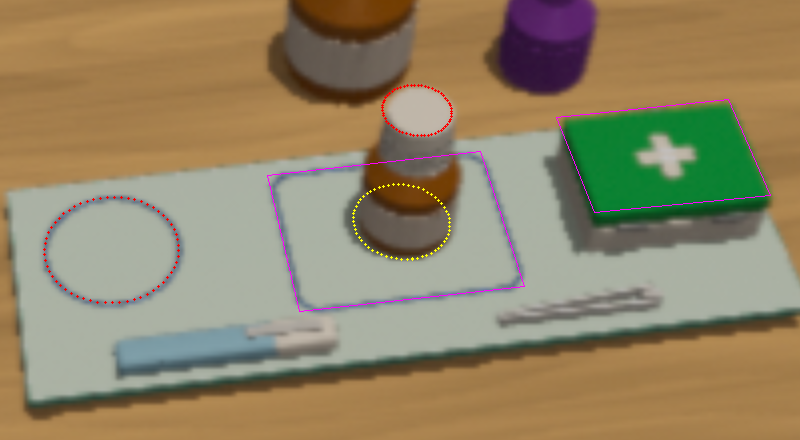

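```bash
python3 -m handwheel '[[[0,0,40],[0,0,0]],[[0,0,40],[0,0,0]],[[32,53,0],[0,0,0.114]],[[32,53,0],[0,0,0.114]],[[32,53,0],[0,0,0.114]],[[32,53,0],[0,0,0.114]],[[32,53,0],[0,0,0.114]],[[32,53,0],[0,0,0.114]],[[32,53,0],[0,0,0.114]],[[32,53,0],[0,0,0.114]],[[32,53,0],[0,0,0.114]],[[32,53,0],[0,0,0.112]]]' 0.5
python3 -m handwheel '[[[0,0,0],[-0.11,0,0]],[[0,0,0],[-0.11,0,0]],[[0,0,0],[-0.11,0,0]],[[0,0,0],[-0.11,0,0]],[[0,0,0],[-0.11,0,0]],[[0,0,0],[0,0,0]]]'
```

```text
time: 2.7
tool_pos: [541.0, 55.3, 291.0]
tcp_rot: [3.141, 0.0, 1.575]
contact_force: [0.9, -1.4, 0.4]
grip_width: 46.0
time: 3.45
tool_pos: [539.9, 54.9, 289.5]
tcp_rot: [-3.138, 0.55, 1.575]
contact_force: [0.5, -0.2, -0.1]
grip_width: 45.8
```

```bash
python3 -m handwheel '[[[0,0,-40],[0,0,0]],[[0,0,-50],[0,0,0]],[[0,0,-50],[0,0,0]],[[0,0,-30],[0,0,0]],[[0,0,0],[0,0,0]]]'
python3 - <<'E'
from h import *
s=capture("scene"); o=cv2.resize(s["img"][90:270,200:420],None,fx=3.6,fy=3.6,interpolation=cv2.INTER_CUBIC); cv2.imwrite("pics/s1.png",o[...,::-1])
E
```

```text
time: 4.08
tool_pos: [539.2, 52.5, 119.4]
tcp_rot: [-3.137, 0.549, 1.571]
contact_force: [0.1, -0.8, 0.5]
grip_width: 46.3
```

View pics/s1.png

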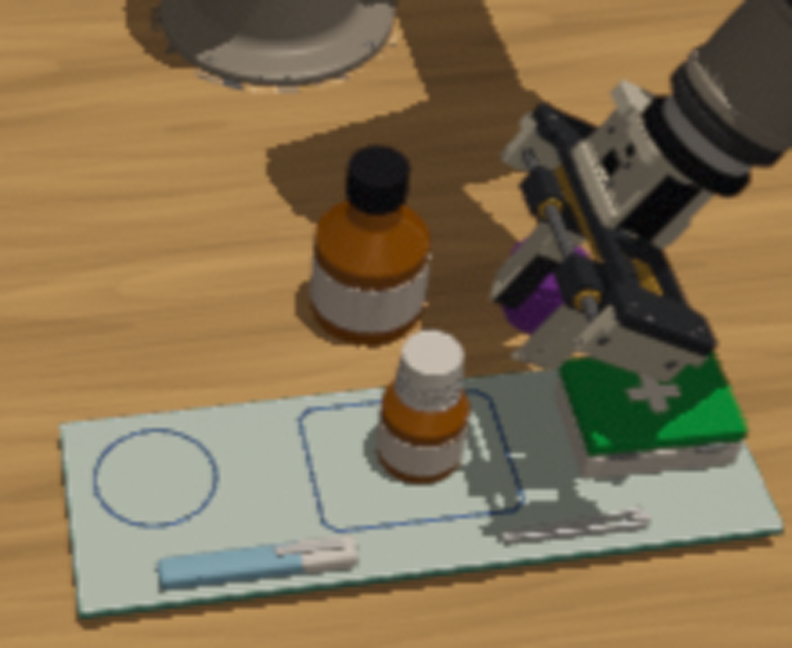

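The picture shows the fingers straddling above the gap between the bottle (425,410) and the box (655,400), with the gripper body leaning away over the box. I'll descend gently while watching the force.

```bash
python3 -m handwheel '[[[1,2,-20],[0,0,0]],[[0,0,-20],[0,0,0]],[[0,0,-15],[0,0,0]],[[0,0,-9],[0,0,0]],[[0,0,-5],[0,0,0]],[[0,0,0],[0,0,0]]]'
```

```text
time: 4.88
tool_pos: [541.2, 55.4, 51.7]
tcp_rot: [-3.141, 0.55, 1.571]
contact_force: [-0.2, -0.3, -0.2]
grip_width: 46.1
```

Run:
```python
from h import *
s=capture("scene"); o=cv2.resize(s["img"][140:260,260:420],None,fx=4.8,fy=4.8,interpolation=cv2.INTER_CUBIC); cv2.imwrite("pics/s2.png",o[...,::-1])
```

```text
(no output)
```

View pics/s2.png

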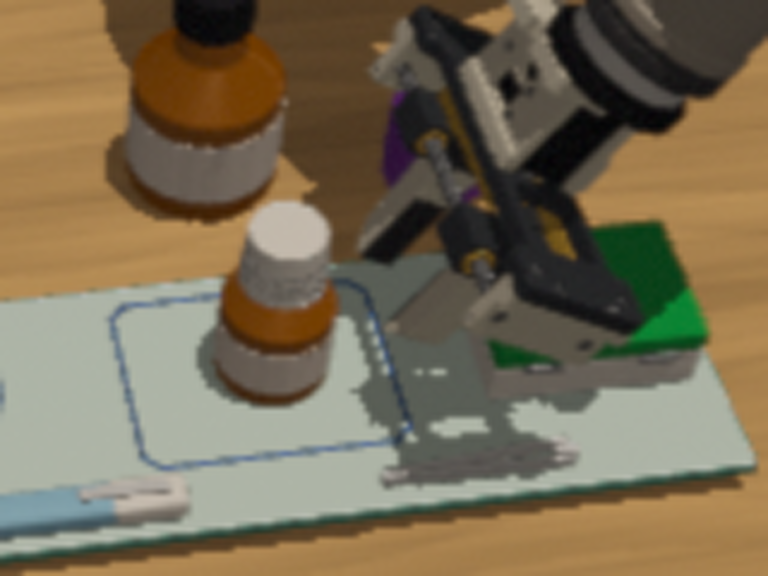

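Run:
```python
from h import *
s=capture("scene")
for p in [(564,35.8,38),(583,35.8,38),(564,52,28),(583,52,28),(518,35.8,38),(541,55.4,51.7),(540.5,7.5,20),(540.5,37.5,45)]:
    u,v=proj(s,p); print(p,round((u+.5-260)*4.8),round((v+.5-140)*4.8))
```

```text
(564, 35.8, 38) 336 371
(583, 35.8, 38) 345 400
(564, 52, 28) 365 380
(583, 52, 28) 374 409
(518, 35.8, 38) 315 303
(541, 55.4, 51.7) 366 315
(540.5, 7.5, 20) 268 364
(540.5, 37.5, 45) 330 327
```

Run:
```python
from h import *
c=capture("top"); print(get_obs()["tool_pos"])
o=cv2.resize(c["img"][140:230,90:230],None,fx=5,fy=5,interpolation=cv2.INTER_CUBIC)
w=capture("wrist")["img"]; w=cv2.resize(w,(600,450))
cv2.imwrite("pics/t2.png",np.hstack([o,np.zeros((450,100,3),np.uint8)])[:, :700,::-1])
for p in [(564,35.8,38),(583,35.8,38),(518,35.8,38),(541,55.4,51.7)]:
    u,v=proj(c,p); print(p,round((u+.5-90)*5),round((v+.5-140)*5))
```

```text
[541.55667002  55.49732262  52.33067749]
(564, 35.8, 38) 426 169
(583, 35.8, 38) 425 128
(518, 35.8, 38) 427 266
(541, 55.4, 51.7) 378 216
```

View pics/t2.png

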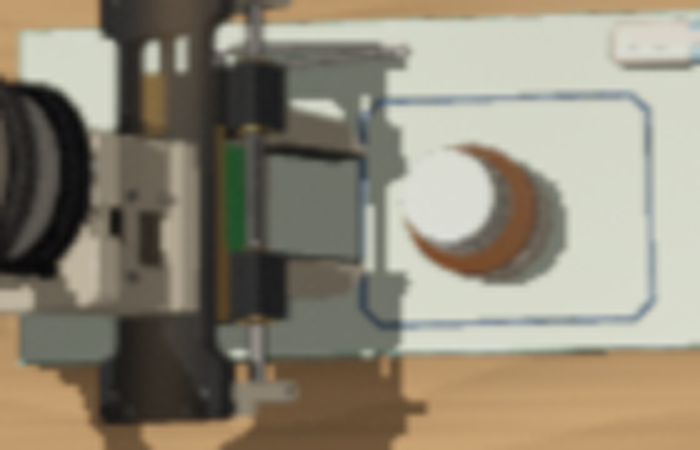

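Run:
```python
from h import *
from scipy.optimize import least_squares
c=capture("top"); s=capture("scene")
for (a,b),(d,e) in [((360,150),(390,322)),((360,135),(395,332)),((362,262),(365,252))]:
    t=np.array([(a+.5)/5+90-.5,(b+.5)/5+140-.5,(d+.5)/4.8+260-.5,(e+.5)/4.8+140-.5])
    r=least_squares(lambda p:np.r_[proj(c,p),proj(s,p)]-t,[541,50,50]); print(r.x.round(1),r.fun.round(1))
M=np.array(capture("wrist")["cam_to_world"]); print(M.round(2))
```

```text
[567.9  57.4  77.2] [-0.2 -0.  -0.2  0. ]
[574.7  57.6  77.4] [-0.3 -0.  -0.4  0.1]
[517.6  58.   73.4] [-0.2 -0.  -0.2  0. ]
[[  1.     0.     0.   541.19]
 [ -0.     0.68   0.74 209.93]
 [  0.    -0.74   0.68 162.38]
 [  0.     0.     0.     1.  ]]
```

Two-camera triangulation puts the fingertip front corners at (…,57.5,76). That is about 44 mm short, along the tool axis, of what the stated tool geometry gives. I'll trust the pictures, go lower in small steps and verify again.

```bash
python3 -m handwheel '[[[0,-8,-2],[0,0,0]],[[0,-8,-8],[0,0,0]],[[0,0,-8],[0,0,0]],[[0,0,-6],[0,0,0]],[[0,0,0],[0,0,0]]]'
python3 - <<'E'
from h import *
c=capture("top");s=capture("scene"); print(get_obs()["tool_pos"],get_obs()["contact_force"])
o=cv2.resize(c["img"][150:210,120:220],None,fx=4,fy=4,interpolation=cv2.INTER_CUBIC)
q=cv2.resize(s["img"][160:235,290:390],None,fx=4,fy=4,interpolation=cv2.INTER_CUBIC)
q2=np.zeros((300,400,3),np.uint8); q2[:240]=o
cv2.imwrite("pics/p3.png",np.hstack([q2,q])[...,::-1])
E
```

```text
time: 5.85
tool_pos: [540.8, 39.4, 27.1]
tcp_rot: [-3.14, 0.55, 1.572]
contact_force: [-0.9, 0.2, -0.2]
grip_width: 45.6
[541.28228305  39.56430185  27.76502602] [-0.13775636 -0.51930859  0.42750166]
```

View pics/p3.png

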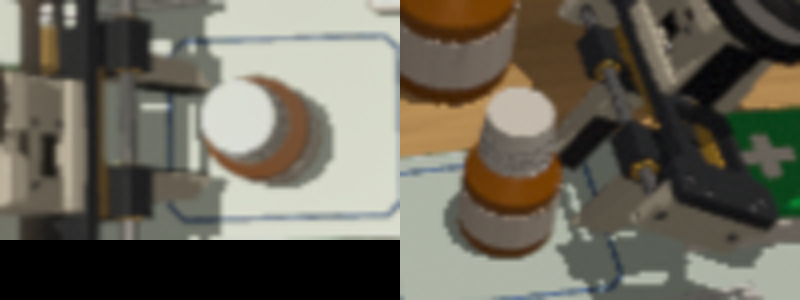

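Left panel: tips at (206,88) and (207,177), gap to the bottle edge. Right panel: near tip at (582,218), clear of the glass. The tool reads z=27.8 with no contact, which confirms the offset.

```bash
python3 - <<'E'
from h import *
from scipy.optimize import least_squares
c=capture("top"); s=capture("scene")
for (a,b),(d,e) in [((205,85),(182,215)),((207,177),(167,165))]:
    t=np.array([(a+.5)/4+120-.5,(b+.5)/4+150-.5,(d+.5)/4+290-.5,(e+.5)/4+160-.5])
    r=least_squares(lambda p:np.r_[proj(c,p),proj(s,p)]-t,[541,50,50]); print(r.x.round(1),r.fun.round(1))
E
python3 -m handwheel '[[[0,0,-4],[0,0,0]],[[0,0,-4],[0,0,0]],[[0,0,-4],[0,0,0]],[[0,0,0],[0,0,0]]]'
```

```text
[567.9  43.8  53.8] [-1.1 -0.1 -1.2  0.2]
[516.   47.7  39.2] [-1.7 -0.2 -1.8  0.3]
time: 6.55
tool_pos: [540.9, 39.3, 15.4]
tcp_rot: [-3.141, 0.55, 1.571]
contact_force: [-0.7, 0.6, 0.4]
grip_width: 46.0
```

```bash
python3 -m handwheel '[[[0,-3,0],[0,0,0]],[[0,-4,0],[0,0,0]],[[0,-4,0],[0,0,0]],[[0,-4,0],[0,0,0]],[[0,-4,0],[0,0,0]],[[0,-4,0],[0,0,0]],[[0,-4,0],[0,0,0]],[[0,-4,0],[0,0,0]],[[0,-4,0],[0,0,0]],[[0,-3,0],[0,0,0]],[[0,-2,0],[0,0,0]],[[0,0,0],[0,0,0]]]'
cat >> h.py <<'E'
def bottle():
    "cup top (z=123) and amber shoulder, top view"
    c=capture("top"); H=cv2.cvtColor(c["img"],cv2.COLOR_RGB2HSV).astype(int)
    m=(H[...,1]<12)&(H[...,2]>205)
    for S,C,P in comps(m,60):
        W=onplane(c,P,123); k,r=cv2.minEnclosingCircle(W)
        if 14<r<30 and 480<k[0]<600 and k[1]<120: print("cup",np.round(k,1),round(r,1),W.mean(0).round(1))
    spots(c,"top",["cup"])
    s=capture("scene"); spots(s,"scene",["bottle","cup"])
    return c,s
E
python3 - <<'E'
from h import *
c,s=bottle()
o=cv2.resize(c["img"][140:220,90:290],None,fx=4,fy=4,interpolation=cv2.INTER_CUBIC)
q=cv2.resize(s["img"][150:220,210:410],None,fx=4,fy=4,interpolation=cv2.INTER_CUBIC)
cv2.imwrite("pics/p4.png",np.vstack([o,q])[:600,:,::-1])
E
```

```text
time: 8.05
tool_pos: [541.2, -0.8, 15.9]
tcp_rot: [-3.142, 0.55, 1.571]
contact_force: [0.1, 1.7, 0.3]
grip_width: 45.9
cup [541.3 -16.8] 17.5 [539.4 -16.9]
top cup 0.55 [541. -22. 123.] [193. 178.]
scene bottle 0.7 [396.   2.  80.] [303. 158.]
scene bottle 0.58 [564. -29.  63.] [304. 213.]
scene cup 0.76 [554. -17. 116.] [310. 195.]
```

View pics/p4.png

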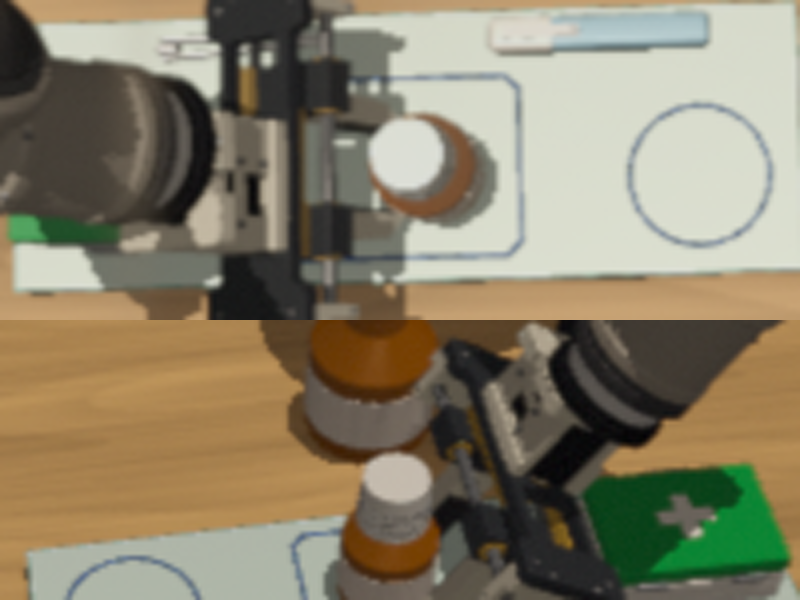

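Upper view: the bottle sits in the cradle at (407,155), cup seated, upright, push force 1.7 N. The ring is at (700,175). I'll continue the push, drifting 5 mm towards −x.

```bash
python3 -m handwheel '[[[0,-3,0],[0,0,0]],[[0,-5,0],[0,0,0]],[[-0.3,-5,0],[0,0,0]],[[-0.3,-5,0],[0,0,0]],[[-0.3,-5,0],[0,0,0]],[[-0.3,-5,0],[0,0,0]],[[-0.3,-5,0],[0,0,0]],[[-0.3,-5,0],[0,0,0]],[[-0.3,-5,0],[0,0,0]],[[-0.3,-5,0],[0,0,0]],[[-0.3,-5,0],[0,0,0]],[[-0.3,-5,0],[0,0,0]]]'
python3 -m handwheel '[[[-0.3,-5,0],[0,0,0]],[[-0.3,-5,0],[0,0,0]],[[-0.3,-5,0],[0,0,0]],[[-0.3,-5,0],[0,0,0]],[[-0.3,-5,0],[0,0,0]],[[-0.3,-5,0],[0,0,0]],[[0,-5,0],[0,0,0]],[[0,-5,0],[0,0,0]],[[0,-5,0],[0,0,0]],[[0,-5,0],[0,0,0]],[[0,-3,0],[0,0,0]],[[0,0,0],[0,0,0]]]'
python3 -c "
from h import *
bottle()"
```

```text
time: 9.8
tool_pos: [538.2, -58.9, 15.8]
tcp_rot: [3.142, 0.55, 1.571]
contact_force: [-0.1, 1.2, 0.7]
grip_width: 45.8
time: 11.3
tool_pos: [536.3, -112.0, 15.9]
tcp_rot: [-3.141, 0.55, 1.571]
contact_force: [0.0, 0.1, 0.1]
grip_width: 45.8
cup [ 532.9 -125.1] 17.3 [ 529.8 -122.4]
top cup 0.71 [ 538. -130.  123.] [244. 178.]
scene bottle 0.96 [ 561. -136.   64.] [260. 217.]
scene bottle 0.87 [422. 130.  46.] [351. 169.]
scene bottle 0.58 [386.  -1. 129.] [302. 142.]
scene cup 0.88 [ 549. -127.  117.] [263. 198.]
```

```bash
python3 -m handwheel '[[[0,-3,0],[0,0,0]],[[0,-5,0],[0,0,0]],[[0,-5,0],[0,0,0]],[[0,-5,0],[0,0,0]],[[0,-5,0],[0,0,0]],[[0,-5,0],[0,0,0]],[[0,-5,0],[0,0,0]],[[0,-4,0],[0,0,0]],[[0,-3,0],[0,0,0]],[[0,-2,0],[0,0,0]],[[0,-1,0],[0,0,0]],[[0,0,0],[0,0,0]]]'
python3 - <<'E'
from h import *
c,s=bottle()
o=cv2.resize(c["img"][140:220,170:310],None,fx=4,fy=4,interpolation=cv2.INTER_CUBIC)
S=4; 
def pts(cc,ctr,r,z,o,u0,v0,col):
    for a in np.linspace(0,6.28,50):
        u,v=proj(cc,[ctr[0]+r*np.cos(a),ctr[1]+r*np.sin(a),z]); cv2.circle(o,(int(S*(u+.5-u0)),int(S*(v+.5-v0))),1,col,-1)
q=cv2.resize(s["img"][170:240,210:350],None,fx=4,fy=4,interpolation=cv2.INTER_CUBIC)
for cc,oo,u0,v0 in ((c,o,170,140),(s,q,210,170)):
    pts(cc,(535.8,-174.4),20,123,oo,u0,v0,(255,0,0)); pts(cc,(535.8,-174.4),30,20,oo,u0,v0,(255,255,0))
cv2.imwrite("pics/p5.png",np.vstack([o,q])[:600,:,::-1])
E
```

```text
time: 13.05
tool_pos: [536.4, -154.7, 15.8]
tcp_rot: [-3.142, 0.55, 1.571]
contact_force: [0.1, 1.2, -0.2]
grip_width: 45.9
top cup 0.84 [ 534. -171.  122.] [264. 179.]
scene bottle 0.82 [415. 127.  53.] [350. 166.]
scene bottle 0.57 [ 560. -178.   64.] [242. 219.]
scene bottle 0.42 [395.  12.  26.] [305. 172.]
scene cup 0.6 [ 548. -166.  117.] [246. 200.]
```

View pics/p5.png

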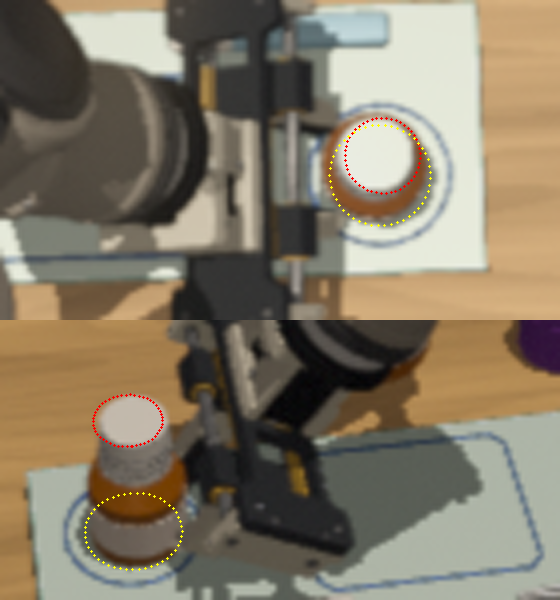

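The cup top is about 5 px short of the target in the top view, roughly 3 mm towards +y, and it agrees in the scene view. I'll nudge 3 mm more, back off, then rise.

```bash
python3 -m handwheel '[[[0,-1.5,0],[0,0,0]],[[0,-1.5,0],[0,0,0]],[[0,0,0],[0,0,0]],[[0,0,0],[0,0,0]],[[0,5,0],[0,0,0]],[[0,15,0],[0,0,0]],[[0,20,0],[0,0,0]],[[0,20,15],[0,0,0]],[[0,20,40],[0,0,0]],[[0,20,50],[0,0,0]],[[0,20,50],[0,0,0]],[[0,0,0],[0,0,0]]]'
python3 -m handwheel '[[[0,30,0],[0.11,0,0]],[[0,40,0],[0.11,0,0]],[[0,40,0],[0.11,0,0]],[[0,40,0],[0.11,0,0]],[[0,50,0],[0.11,0,0]],[[4,50,0],[0,0,0]],[[4,46,0],[0,0,0]],[[0,0,0],[0,0,0]]]'
python3 - <<'E'
from h import *
c,s=bottle()
cv2.imwrite("pics/t6.png",cv2.resize(c["img"][140:220,90:300],None,fx=3.8,fy=3.8,interpolation=cv2.INTER_CUBIC)[...,::-1])
E
```

```text
time: 14.8
tool_pos: [538.5, -34.8, 174.8]
tcp_rot: [3.132, 0.549, 1.569]
contact_force: [-0.0, 0.7, -1.6]
grip_width: 45.9
time: 15.8
tool_pos: [543.0, 261.6, 169.0]
tcp_rot: [-3.139, 0.0, 1.575]
contact_force: [-0.6, -0.3, -0.1]
grip_width: 45.8
top cup 0.9 [ 536. -177.  121.] [266. 178.]
scene bottle 0.71 [415. 127.  54.] [350. 166.]
scene bottle 0.61 [ 560. -178.   64.] [242. 219.]
scene bottle 0.56 [400.   4.  79.] [304. 159.]
scene bottle 0.42 [560. 164.  60.] [382. 204.]
scene cup 0.94 [ 546. -173.  117.] [243. 200.]
```

View pics/t6.png

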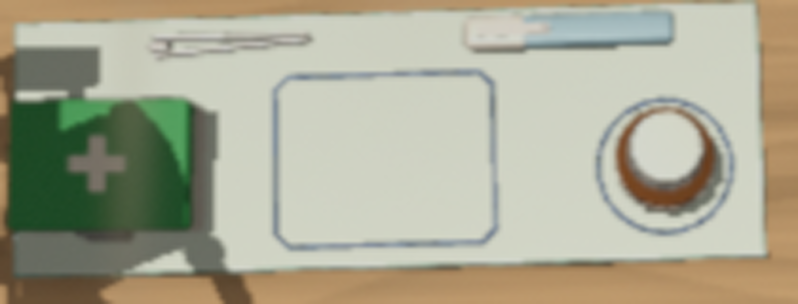

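The bottle stands inside the ring with the cup on (cup at (667,146), ring centre (665,166), offset by parallax). The rectangle is empty. Now I'll descend behind the box.

```bash
python3 -m handwheel '[[[2,-8,-40],[0,0,0]],[[0,0,-50],[0,0,0]],[[0,0,-40],[0,0,0]],[[0,0,-15],[0,0,0]],[[0,0,-10],[0,0,0]],[[0,0,-4],[0,0,0]],[[0,0,0],[0,0,0]],[[0,0,0],[0,0,0]]]'
python3 -c "
from h import *
c=capture('top'); print(ray(c,265.6,178.5,123).round(1)); s=capture('scene')
cv2.imwrite('pics/s7.png',cv2.resize(s['img'][150:250,300:460],None,fx=4.8,fy=4.8,interpolation=cv2.INTER_CUBIC)[...,::-1]); spots(s,'scene',['aid_box'])"
```

```text
time: 17.05
tool_pos: [547.0, 250.6, 12.8]
tcp_rot: [3.14, -0.0, 1.571]
contact_force: [-0.2, 0.3, -0.4]
grip_width: 46.2
[ 535.7 -175.2  123. ]
scene aid_box 0.89 [562. 163.  61.] [382. 204.]
```

View pics/s7.png

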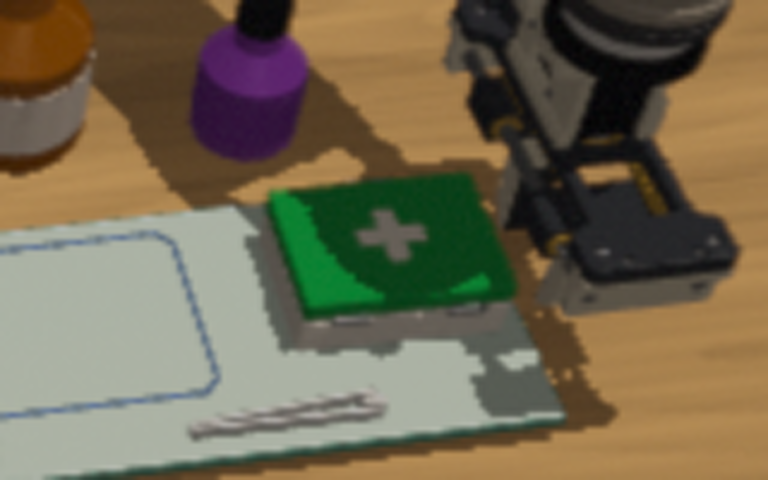

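The finger is behind the box end, near tip at (550,300), low and clear. From here I use numeric checks only. I'll push in −y.

```bash
python3 -m handwheel '[[[0,-3,-3],[0,0,0]],[[0,-4,0],[0,0,0]],[[0,-4,0],[0,0,0]],[[0,-4,0],[0,0,0]],[[0,-4,0],[0,0,0]],[[0,-4,0],[0,0,0]],[[0,-5,0],[0,0,0]],[[0,-5,0],[0,0,0]],[[0,-5,0],[0,0,0]],[[0,-5,0],[0,0,0]],[[0,-3,0],[0,0,0]],[[0,0,0],[0,0,0]]]'
cat >> h.py <<'E'
def box():
    for cam in ("top","scene"):
        c=capture(cam); H=cv2.cvtColor(c["img"],cv2.COLOR_RGB2HSV).astype(int)
        m=(H[...,0]>50)&(H[...,0]<85)&(H[...,1]>100)
        K=[(S,C,P) for S,C,P in comps(m,200)]
        for S,C,P in K:
            W=onplane(c,P,60)
            if 450<W[:,0].mean()<620: print(cam,S,"rect",rect(W),"y5/95",np.percentile(W[:,1],[1,99]).round(1),"x",np.percentile(W[:,0],[1,99]).round(1))
        spots(c,cam,["aid_box"])
E
python3 -c "
from h import *
box()"
```

```text
time: 18.7
tool_pos: [546.4, 203.9, 8.9]
tcp_rot: [-3.142, 0.001, 1.571]
contact_force: [0.2, 0.5, -0.7]
grip_width: 45.8
top [129 165  24  34 700] rect [544.362 109.154  52.922  75.949   1.543] y5/95 [ 83.3 134.2] x [506.2 580.7]
top [106 166  16  34 411] rect [543.913 173.172  34.594  76.046   1.541] y5/95 [157.4 189.5] x [506. 582.]
top aid_box 0.95 [540. 132.  60.] [131. 184.]
scene [ 345  187   52   31 1089] rect [5.49904e+02 1.36798e+02 8.63260e+01 1.12546e+02 4.00000e-03] y5/95 [ 81.8 190.1] x [508.2 591.7]
scene aid_box 0.71 [559. 132.  61.] [369. 205.]
scene aid_box 0.58 [ 550. -175.  117.] [242. 201.]
```

```bash
python3 -m handwheel '[[[0,-4,0],[0,0,0]],[[0,-6,0],[0,0,0]],[[0,-6,0],[0,0,0]],[[0,-6,0],[0,0,0]],[[0,-6,0],[0,0,0]],[[0,-6,0],[0,0,0]],[[0,-6,0],[0,0,0]],[[0,-6,0],[0,0,0]],[[0,-6,0],[0,0,0]],[[0,-6,0],[0,0,0]],[[0,-6,0],[0,0,0]],[[0,-6,0],[0,0,0]]]'
python3 -m handwheel '[[[0,-6,0],[0,0,0]],[[0,-6,0],[0,0,0]],[[0,-6,0],[0,0,0]],[[0,-6,0],[0,0,0]],[[0,-6,0],[0,0,0]],[[0,-6,0],[0,0,0]],[[0,-5,0],[0,0,0]],[[0,-4,0],[0,0,0]],[[0,-2,0],[0,0,0]],[[0,0,0],[0,0,0]]]'
python3 -c "
from h import *
box()"
```

```text
time: 20.4
tool_pos: [546.4, 134.0, 8.8]
tcp_rot: [3.142, -0.0, 1.571]
contact_force: [-0.2, 2.2, -1.2]
grip_width: 45.7
time: 21.65
tool_pos: [546.5, 87.0, 8.9]
tcp_rot: [3.141, 0.0, 1.571]
contact_force: [-0.2, 1.1, -0.4]
grip_width: 45.7
top [ 159  164   44   34 1028] rect [ 5.44056e+02  1.81260e+01  7.59060e+01  9.96120e+01 -2.80000e-02] y5/95 [-29.5  67.3] x [506.5 582.1]
top aid_box 0.78 [541.  15.  60.] [182. 182.]
scene [ 298  193   50   31 1060] rect [549.838  19.17   86.461 107.967   0.   ] y5/95 [-33.9  70.5] x [508.4 591.7]
scene aid_box 0.75 [562.  13.  63.] [321. 211.]
```

```bash
python3 -m handwheel '[[[0,-4,0],[0,0,0]],[[0,-5,0],[0,0,0]],[[0,-4,0],[0,0,0]],[[0,-3,0],[0,0,0]],[[0,-2,0],[0,0,0]],[[0,-0.5,0],[0,0,0]],[[0,0,0],[0,0,0]],[[0,0,0],[0,0,0]],[[0,4,0],[0,0,0]],[[0,10,0],[0,0,0]],[[0,15,0],[0,0,0]],[[0,15,0],[0,0,0]]]'
python3 -m handwheel '[[[0,15,20],[0,0,0]],[[0,15,40],[0,0,0]],[[0,20,50],[0,0,0]],[[0,30,50],[0,0,0]],[[0,40,20],[0,0,0]],[[0,40,0],[0,0,0]],[[0,0,0],[0,0,0]],[[0,0,0],[0,0,0]]]'
python3 - <<'E'
from h import *
box(); bottle()
for cam in("top","scene"):
    c=capture(cam); spots(c,cam,["tweezers","thermo_case","soap_dish"])
E
```

```text
time: 23.35
tool_pos: [546.3, 114.2, 8.8]
tcp_rot: [3.142, -0.0, 1.571]
contact_force: [-0.1, -0.3, 0.3]
grip_width: 46.1
time: 24.35
tool_pos: [545.9, 273.1, 188.4]
tcp_rot: [-3.141, 0.001, 1.572]
contact_force: [-0.0, -0.7, 0.6]
grip_width: 45.9
top [ 163  164   48   34 1365] rect [ 5.43856e+02  4.44900e+00  7.60940e+01  1.08069e+02 -1.90000e-02] y5/95 [-49.4  57.9] x [506.7 580.7]
top aid_box 0.56 [545.   0.  61.] [188. 180.]
scene [ 291  193   50   32 1123] rect [ 5.49666e+02  1.56100e+00  8.61690e+01  1.08676e+02 -2.00000e-03] y5/95 [-51.6  55.1] x [507.8 591.9]
scene aid_box 0.88 [561.   2.  63.] [317. 211.]
top cup 0.68 [ 537. -174.  121.] [265. 178.]
top cup 0.4 [545.   8.  16.] [188. 182.]
scene bottle 0.81 [ 559. -179.   60.] [241. 220.]
scene bottle 0.71 [417. 127.  55.] [350. 166.]
scene bottle 0.56 [397.   1.  83.] [303. 158.]
scene cup 0.78 [ 549. -175.  120.] [242. 200.]
scene cup 0.26 [ 558. -178.   62.] [242. 219.]
scene cup 0.24 [580.  33.  14.] [329. 228.]
top tweezers 0.54 [626.  96.  24.] [150. 149.]
top thermo_case 0.56 [ 623. -117.   33.] [239. 147.]
top soap_dish 0.67 [ 586. -488.   14.] [395. 159.]
scene tweezers 0.62 [626.  99.  30.] [362. 236.]
scene thermo_case 0.64 [ 624. -118.   33.] [271. 245.]
scene soap_dish 0.71 [ 592. -484.   16.] [115. 257.]
```

```bash
python3 -c "
from h import *
print(get_obs()['contact_force'],get_obs()['dq'].round(3)); print(bot.close_job())"
```

```text
[ 0.33650118 -0.18290495  0.97549823] [-0.    -0.002 -0.    -0.001  0.    -0.001]
the job is handed in; nothing more can be done
None
```

The amber bottle stands in its round mark and the first aid box lies in its rectangle. I handed the job in at about 25 s of the 58 s allowed; the hand-in gives no verdict.

I slid the bottle with the tilted, half-open fingers as a cradle, then backed off and pushed the box lengthwise with the tool upright. The push forces I read were about 2 N or less, and the box never came near the bottle. The arm finished raised and clear of everything.

| Item | Measured position (mm) | Target (mm) | Allowed |
|---|---|---|---|
| Bottle | (536, -175) | ring at (536, -174) | 12 mm |
| Box | about (544, 3) | rectangle centre at (546, 1) | 14 mm each way |
| Box turn | 0.02 rad or less | square | 0.15 rad |

- **Cup:** it was still on the cap in the last picture I viewed, taken after the bottle push. The detector still found it at the same place and height at the end.
- **Other things:** the tweezers, thermometer case and soap dish read within 4 mm of where they started, which is within the detector's error.

**Checks that disagreed:**
- **Tool offset:** the fingertips sat about 44 mm further back along the tool than the stated geometry, found by triangulating from two cameras. I worked from the pictures instead.
- **Box position:** the two cameras gave the box's y position as 4.4 and 1.6 mm, and the scene camera's x reading is about 6 mm high because it also sees the lid's side face. I used the top view for x.
- **Final state:** I had used all 12 picture views by the time I pushed the box, so its final placing was checked only by numbers.

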